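# Change over the sample jar at the back of the jar station

### The arm

A 6-joint arm with a two-finger parallel gripper is mounted at the origin on a cart in front of the work surface, level with it; the furniture and walls round the work are solid. World frame = base frame: x ahead of the robot, y to its left, z up, the work surface at z = 0. Lengths are in mm, angles in rad, forces in N, time in s.
With the tool pointing down it reaches from about 275 to 975 mm from the base axis. Payload 8.4 kg.
Tool frame: the origin (TCP) lies between the finger pads; the fingertips stand 22 mm ahead of it and the grasp point (between the pads) lies 3 mm ahead of it; z points along the fingers, y is the line along which they close (so a half turn about z gives the same grasp; the last joint's range is limited). The gripper opens to 92 mm and grips with 3 to 60 N. Pads are 20 mm wide; open, the fingers measure 128 mm over their backs; the gripper's body (75 mm by 189 mm) begins 69 mm behind the grasp point.
Start: joints at [-1.162, 0.353, 1.633, -0, 1.155, -0.002], TCP at [249.588, -573.004, 236.583] pointing down, gripper open.
Joint ranges: [-2.63, 2.63], [-0.92, 2.1], [0.06, 2.66], [-1.3, 4.44], [0, 2.69], [-3.02, 3.02]. Speed limits (rad/s): [2.22, 2.22, 2.79, 3.14, 3.14, 3.14].

### API

Orientations are given as a unit quaternion [w, x, y, z].
In Python, from rig import bot gives the robot as it stands.
- The arm moves only by the shell command python3 -m handwheel 'ROWS'. ROWS is text: rows parted by semicolons, each of 7 numbers parted by spaces: the opening, from -1 (shut) to 1 (fully open), then the shift along the tool's x, y, z scaled (see below), then the turn, a rotation vector about the tool's x, y, z scaled (see below). A call has 1 to 5 rows; each row shifts and turns the commanded pose from where the row before left it, along the tool's axes as they then stand; what a row does not reach is not made up. The controller multiplies each number of a shift by 0.06 m and each number of a turn by 180 degrees. A row lasts 1/8 s, in which the tool goes at most 62.5 mm and 10.7 degrees, less where a joint would pass 70% of its speed; a pose out of reach is approached as far as the arm can. A call with a number of a shift or a turn outside -1 to 1 is refused whole. A call with a gripper value outside its range is refused whole. The fingers move at their own pace and stop on an object; the grip force is fixed at half the most. Time passes only in rows, so rows that do not move let the fingers close. It gives the time, the measured TCP pose, the force, the opening and the grip force at its end, in the units of the state.
- bot.get_obs(): the state, without advancing time (a new reading comes with each control period).
- bot.grab_frame(name): name is "scene" or "side" or "wrist"; returns a dict with "color" (384x512x3 uint8, red, green, blue), "depth" (384x512 float32, mm along the optical axis (not along the pixel's ray), 0 where there is no reading), "fx", "fy", "cx", "cy" (pixels), "eye" and "rotation" of the camera in the world. Camera axes: x right, y down, z forward; pixel columns grow to the right and rows downward; lengths in mm; the calibration is good to about 2 mm. A picture is of the moment at which its call begins.
- bot.sign_off(): hands the job in; it is judged then, once.
The state is a dict: "clock": time; "joints": joint angles; "qd": joint speeds; "tau": joint torques, N m; "tool_pos": TCP position; "tcp_rot": TCP orientation; "ft_force": force on the tool from outside, world axes, zero at the start; "ft_torque": the same for the moment, N m; "finger_gap": finger opening in mm; "grasp_force": force on a finger pad.
Only numpy, scipy, OpenCV 4.12 (cv2) and the standard library are available. Lean on these libraries where they do the work, as an engineer would, in place of code of your own. Each camera call takes 0.05 s, during which the arm holds its last target. There are 200 camera calls.

### The job

The white-lidded jar stands behind the red- and black-lidded jars in the jar station, on the spot where the blue-lidded jar belongs. First clear the red and the black jar out onto the green side mat without disturbing the white one; then fetch the white jar and stand it in the middle of the cork coaster, stand the blue jar in the middle of the blue disc, and put the red and black jars back in the middle of the discs of their lids' colours. Keep all jars upright, set them down rather than drop them, and leave the glass beaker where it is.

Things in the scene. Friction and masses are not known exactly. Their poses are not given: they have to be found in the camera images.
- jar_red: White screw-lid sample jar with a red lid, 57 mm diameter (lid and body alike), 76 mm high, about 0.12 kg. Origin: centre of its underside; z up along the jar; yaw is meaningless. Starts on the red disc in the station, front left or right of the white jar; there is room for fingers before and behind it (along the disc's x).
- jar_black: White screw-lid sample jar with a black lid, 63 mm diameter (lid and body alike), 90 mm high, about 0.12 kg. Origin: centre of its underside; z up along the jar; yaw is meaningless. Starts on the black disc in the station, front left or right of the white jar; there is room for fingers before and behind it (along the disc's x).
- jar_white: White screw-lid sample jar with a white lid, 49 mm diameter (lid and body alike), 58 mm high, about 0.12 kg. Origin: centre of its underside; z up along the jar; yaw is meaningless. Starts on the blue disc; back plate 12 mm behind, red and black jars under 12 mm away: no room for fingers until both are gone, then left and right (disc's y).
- jar_blue: White screw-lid sample jar with a blue lid, 49 mm diameter (lid and body alike), 58 mm high, about 0.12 kg. Origin: centre of its underside; z up along the jar; yaw is meaningless. Starts alone on the bench in front of the station.
- pad_red: Red disc, 66 mm across, 2 mm thick, fixed on the station's base. Origin: centre of its underside, 6 mm above the bench (a jar on it stands 2 mm above the origin). +x towards the station's back; a 20 mm wide tongue points to -x, ending 48 mm from the centre. It and the black disc lie 30 mm nearer the front than the blue one, 55 mm to either side of it (either way round).
- pad_black: Black disc, 66 mm across, 2 mm thick, fixed on the station's base. Origin: centre of its underside, 6 mm above the bench (a jar on it stands 2 mm above the origin). +x towards the station's back; a 20 mm wide tongue points to -x, ending 48 mm from the centre. The station is a fixed aluminium tray, turned like its discs, base 133 mm deep, 214 mm wide, open in front.
- pad_blue: Blue disc, 54 mm across, 2 mm thick, fixed on the station's base. Origin: centre of its underside, 6 mm above the bench (a jar on it stands 2 mm above the origin). +x towards the station's back; a 20 mm wide tongue points to -x, ending 78 mm from the centre. From here: back plate 37 mm behind, 72 mm above bench; side lips 101 mm left and right, 20 mm above bench; front edge 90 mm before.
- side_mat: Green flat rectangular mat, 220 mm (its x) by 130 mm (its y), 3 mm thick, fixed on the bench at the left or right of the work: the parking place for the red and black jars. Origin: centre of its underside, on the bench.
- coaster: Round cork coaster, 90 mm diameter, 6 mm thick, fixed on the bench on the other side from the mat. Origin: centre of its underside, on the bench, so a jar on it stands 6 mm above the origin.
- beaker: Small clear glass beaker, 46 x 52 mm, 58 mm high, loose on the bench to the right of the station; a bystander to leave alone. Origin: centre of its underside.

How it is judged:
By the outcome, as a careful person would: the job done as asked, in the order asked, and still so for the second after the job is handed in, with the robot touching nothing.
It also fails if it takes over 128 s, if anything falls off the work surface, if the arm or the gripper's body presses on something with over 40 N, if the wrist force passes 120 N, or if a joint passes its speed limit or range.

## Working session

There is one attempt and no reset: what is moved stays moved. The work goes in short steps, Python scripts to look and compute and a shell command to move; the robot and the scene stay as the last step left them, time stands still between calls to the robot, and variables do not carry over. Pictures are saved under pics/ and viewed, at most 14 in all, crops included, and the job is handed in when it is done.

```bash
ls; mkdir -p pics; python3 - <<'E'
from rig import bot
import cv2,numpy as np
o=bot.get_obs();print(o)
for n in ["scene","side"]:
    f=bot.grab_frame(n)
    cv2.imwrite(f"pics/{n}0.png",f["color"][:,:,::-1])
    np.savez(f"pics/{n}0.npz",**f)
    print(n,f["fx"],f["fy"],f["cx"],f["cy"],f["eye"],f["rotation"])
E
```

```text
pics
{'clock': 0.0, 'joints': array([-1.16239406e+00,  3.53632910e-01,  1.63409021e+00,  1.38488862e-05,
        1.15520827e+00, -2.36876913e-03]), 'qd': array([-0.00116059, -0.00067117,  0.00044795, -0.0011843 ,  0.001225  ,
       -0.00052299]), 'tau': array([-2.36939901e-03, -5.93849516e+01, -3.34225023e+01,  6.95431419e-02,
        2.35679263e-02, -1.71256511e-04]), 'tool_pos': array([ 249.41789783, -572.59057579,  235.89198687]), 'tcp_rot': array([-6.56898854e-04,  9.78982785e-01,  2.03941803e-01, -1.28758440e-04]), 'ft_force': array([-0.97520966, -0.57188818, -0.35665304]), 'ft_torque': array([ 0.00234153, -0.01127468, -0.02437159]), 'grasp_force': 0.0, 'finger_gap': 91.97654072464033}
scene 364.5787902210766 364.5787902210766 261.0664972756362 193.46166957234576 [190.72998169 471.55785886 688.23644798] [ 0.11835705 -0.32240179  0.87026164 -0.35311949]
side 361.4366711919424 361.4366711919424 257.80434883958924 192.04176644828274 [  19.01383878 -824.75634638  497.78034909] [-0.50965259  0.81447699 -0.23443113  0.14806593]
```

View pics/scene0.png

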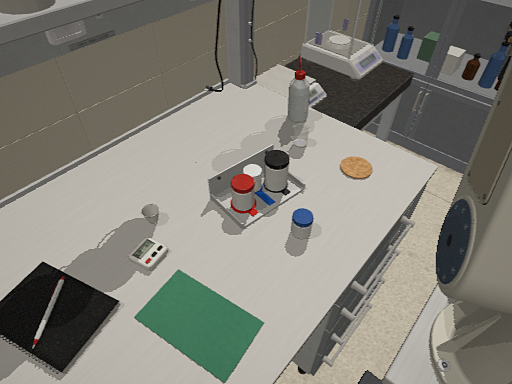

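View pics/side0.png

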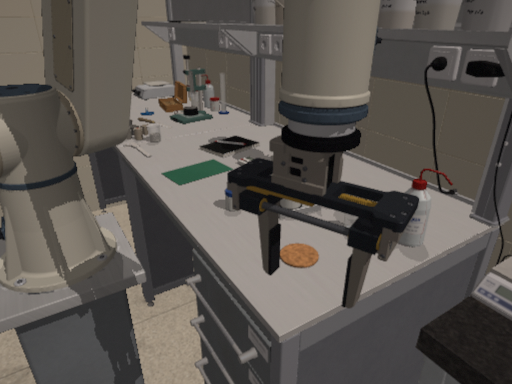

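The scene view shows the red lid (243,184), black (277,158), white (253,172), blue (302,217), coaster (356,168), mat (200,322) and beaker (~303,133). The side view is mostly hidden by the arm. I'll start with depth-based positions from the scene camera.

```bash
cat > h.py <<'E'
import numpy as np, cv2
from scipy.spatial.transform import Rotation as R
from scipy.optimize import least_squares
def rot(f): return R.from_quat(np.asarray(f["rotation"]).ravel(),scalar_first=True).as_matrix()
def cloud(f):
    d=f["depth"].astype(float); v,u=np.indices(d.shape)
    p=np.stack([(u-f["cx"])/f["fx"]*d,(v-f["cy"])/f["fy"]*d,d],-1)@rot(f).T+f["eye"]
    p[d==0]=np.nan; return p
def at_z(f,u,v,z):
    r=rot(f)@[(u-f["cx"])/f["fx"],(v-f["cy"])/f["fy"],1]; e=np.asarray(f["eye"],float)
    return e+r*(z-e[2])/r[2]
def ray(f,u,v):
    r=rot(f)@[(u-f["cx"])/f["fx"],(v-f["cy"])/f["fy"],1]; return np.asarray(f["eye"],float),r/np.linalg.norm(r)
def tri(obs):
    A=np.zeros((3,3));b=np.zeros(3)
    for f,u,v in obs:
        e,r=ray(f,u,v);M=np.eye(3)-np.outer(r,r);A+=M;b+=M@e
    x=np.linalg.solve(A,b); return x
def proj(f,p):
    c=(np.asarray(p)-f["eye"])@rot(f); return c[...,0]/c[...,2]*f["fx"]+f["cx"],c[...,1]/c[...,2]*f["fy"]+f["cy"]
def masks(img):
    h=cv2.cvtColor(img,cv2.COLOR_RGB2HSV).astype(int);H,S,V=h[...,0],h[...,1],h[...,2]
    return dict(red=((H<6)|(H>174))&(S>150)&(V>60),blue=(H>100)&(H<120)&(S>140)&(V>50),black=(V<60),
      green=(H>60)&(H<90)&(S>110),cork=(H>6)&(H<20)&(S>100)&(V>120))
E
python3 - <<'E'
from h import *
f=dict(np.load("pics/scene0.npz")); P=cloud(f); m=masks(f["color"])
for k,(x0,y0,x1,y1) in dict(red=(225,165,262,220),blue=(285,200,320,245),black=(262,148,295,195),green=(130,265,270,384),cork=(335,150,378,185)).items():
    mm=np.zeros(P.shape[:2],bool); mm[y0:y1,x0:x1]=m[k][y0:y1,x0:x1]; p=P[mm]; p=p[np.isfinite(p).all(1)]
    zt=np.percentile(p[:,2],90); t=p[p[:,2]>zt-6] if k in("red","blue","black") else p
    (c,r)=cv2.minEnclosingCircle(t[:,:2].astype(np.float32))
    print(k,len(t),"ztop",zt.round(1),"median z",np.median(t[:,2]).round(1),"mean",t.mean(0).round(1),"circ",np.round(c,1),round(r,1))
    if k=="green": print(cv2.minAreaRect(t[:,:2].astype(np.float32)))
for u,v in [(253,172),(303,133),(150,212)]: print(u,v,P[v,u])
# station extents: points with 15<z<80 around
q=P.reshape(-1,3); q=q[np.isfinite(q).all(1)]
s=q[(q[:,2]>66)&(q[:,2]<74)&(abs(q[:,0]-650)<250)&(abs(q[:,1])<250)]
print(len(s), s[:5], s.min(0),s.max(0))
im=f["color"][:,:,::-1][140:245,200:330]; cv2.imwrite("pics/c0.png",cv2.resize(im,None,fx=5.5,fy=5.5,interpolation=cv2.INTER_CUBIC))
E
```

```text
red 315 ztop 85.2 median z 84.0 mean [610.1  22.7  83.9] circ [611.   21.1] 28.0
blue 254 ztop 60.6 median z 59.0 mean [452.   -4.4  59.1] circ [451.8  -5.3] 23.5
black 329 ztop 100.3 median z 99.0 mean [593.2 -84.9  98.9] circ [594.5 -87.8] 31.9
green 6620 ztop 5.0 median z 3.5 mean [466.6 303.6   3.5] circ [474.4 302.2] 124.5
((474.2108154296875, 300.6954650878906), (218.31361389160156, 128.93959045410156), 7.624489784240723)
cork 515 ztop 8.6 median z 7.0 mean [ 466.3 -290.9    7. ] circ [ 466.2 -293.3] 45.4
253 172 [625.43842371 -33.31279167  68.5632852 ]
303 133 [ 634.96240278 -262.67399701   55.32965273]
150 212 [756.77822965 194.53699748  14.52361021]
490 [[ 660.17793035 -147.10459676   70.77766938]
 [ 656.19076379 -146.2842368    73.38214018]
 [ 655.71087222 -150.11601442   71.35563507]
 [ 658.11707344 -140.19513736   72.58868815]
 [ 655.95265435 -141.7683614    72.8016528 ]] [ 563.06947359 -150.11601442   66.00114232] [691.94755606  59.77778425  73.91190516]
```

View pics/c0.png

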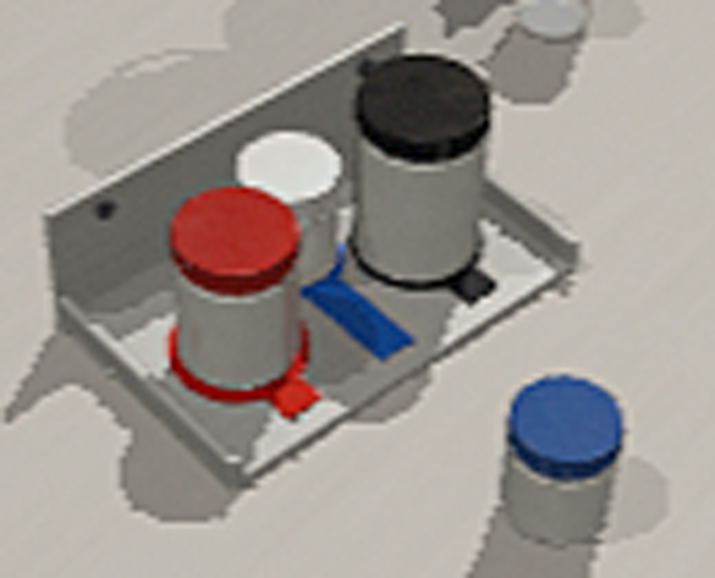

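The crop shows the red jar on the left disc, black on the right, white behind the blue tongue and the blue jar alone in front. Heights agree: lids at about 84, 99 and 59 mm, and the red–black spacing is 110 mm. The station's yaw is about −8.6°. I'll turn the tool to that yaw, then move over the station for the wrist view.

```bash
python3 -m handwheel '0.7 0 0 -0.2 0 0 -0.0536; 0.7 0 0 -0.2 0 0 -0.0536; 0.7 0 0 -0.2 0 0 -0.0536; 0.7 0 0 -0.2 0 0 -0.0536; 0.7 0 0 -0.2 0 0 -0.0536'
python3 -m handwheel '0.7 0 0 -0.2 0 0 -0.0536'
python3 - <<'E'
from rig import bot
from h import *
o=bot.get_obs();M=R.from_quat(o["tcp_rot"],scalar_first=True).as_matrix();print(M.round(3)); print(M.T@(np.array([500,-33,320])-o["tool_pos"])/60)
E
```

```text
clock: 0.72
tool_pos: [249.5, -572.8, 296.5]
tcp_rot: [-0.0, 0.809, 0.588, 0.0]
ft_force: [0.1, -0.1, 0.6]
finger_gap: 78.3
grasp_force: 0.0
clock: 0.85
tool_pos: [249.5, -572.8, 308.5]
tcp_rot: [-0.0, 0.756, 0.654, 0.0]
ft_force: [0.2, 0.9, -0.1]
finger_gap: 78.2
grasp_force: 0.0
[[ 0.144  0.99  -0.   ]
 [ 0.99  -0.144  0.001]
 [ 0.001 -0.    -1.   ]]
[ 9.50225366  2.83993454 -0.18530604]
```

```bash
python3 -m handwheel '0.7 0.95 0.28 -0.02 0 0 0; 0.7 0.95 0.28 -0.02 0 0 0; 0.7 0.95 0.28 -0.02 0 0 0; 0.7 0.95 0.28 -0.02 0 0 0; 0.7 0.95 0.28 -0.02 0 0 0' | head -2
python3 -m handwheel '0.7 0.95 0.28 -0.02 0 0 0; 0.7 0.95 0.28 -0.02 0 0 0; 0.7 0.95 0.28 -0.02 0 0 0; 0.7 0.95 0.28 -0.02 0 0 0; 0.7 0.95 0.28 -0.02 0 0 0' | head -2
python3 - <<'E'
from rig import bot
from h import *
o=bot.get_obs();print(o["tool_pos"],o["joints"])
ims=[]
for n in ["wrist","side"]:
    f=bot.grab_frame(n); ims.append(f["color"][:,:,::-1]); np.savez(f"pics/{n}1.npz",**f); print(n,f["eye"],rot(f)[:,2])
cv2.imwrite("pics/w1.png",ims[0]); cv2.imwrite("pics/s1.png",ims[1])
E
```

```text
clock: 1.48
tool_pos: [375.5, -301.9, 314.4]
clock: 2.1
tool_pos: [501.1, -32.5, 320.5]
[501.07008332 -32.49912758 320.54873444] [-6.76560181e-02  8.33108259e-02  1.78796932e+00 -1.55846816e-04
  1.27028422e+00  8.19174021e-02]
wrist [511.3874588   37.71126631 468.39648594] [-0.03769453 -0.24896738 -0.96777806]
side [  19.01383878 -824.75634638  497.78034909] [ 0.48014945  0.76077809 -0.43666143]
```

View pics/w1.png

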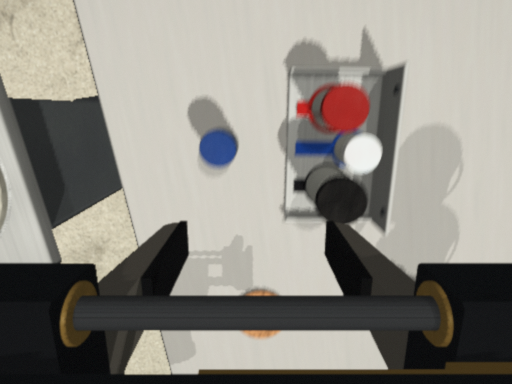

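View pics/s1.png

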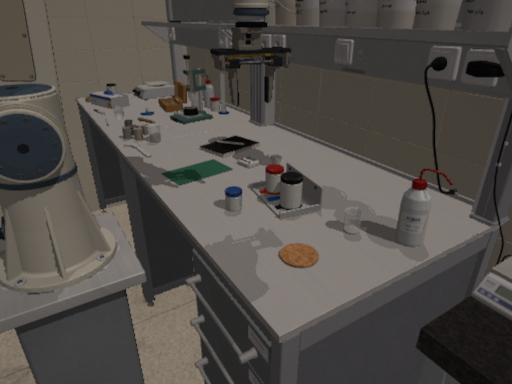

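Wrist view: red lid (346,108), white (358,152), black (340,199), blue (219,147); the tongue tips lie near u≈297 at v 108, 148 and 185. The side view now shows the coaster (299,255) and the beaker (352,221). Next I'll triangulate the lids from two views and locate the discs by their tongues.

```bash
python3 - <<'E'
from h import *
L={n:dict(np.load(f"pics/{n}.npz")) for n in("scene0","wrist1","side1")}
box={"wrist1":dict(red=(305,75,375,140),black=(312,160,372,225),blue=(195,125,243,172)),
"scene0":dict(red=(225,165,262,206),black=(262,148,295,175),blue=(285,200,320,232)),
"side1":dict(red=(262,160,288,178),black=(277,170,306,190),blue=(222,184,245,198))}
for n,f in L.items():
    P=cloud(f);m=masks(f["color"])
    for k,(x0,y0,x1,y1) in box[n].items():
        mm=np.zeros(P.shape[:2],bool); mm[y0:y1,x0:x1]=m[k][y0:y1,x0:x1]
        p=P[mm];p=p[np.isfinite(p).all(1)]; zt=np.percentile(p[:,2],85);t=p[p[:,2]>zt-5]
        c,r=cv2.minEnclosingCircle(t[:,:2].astype(np.float32))
        print(n,k,len(t),"z",np.median(t[:,2]).round(1),"mean",t.mean(0)[:2].round(1),"circ",np.round(c,1),round(r,1))
# refine lid centres: fit top circle outline jointly, silhouette in wrist
f=L["wrist1"];im=f["color"]
P=cloud(f)
w=(P[...,2]>60)&(P[...,2]<72)&(np.hypot(P[...,0]-630,P[...,1]+37)<32)
t=P[w];c,r=cv2.minEnclosingCircle(t[:,:2].astype(np.float32));print("white",len(t),np.median(t[:,2]),t.mean(0),c,r)
# tongue tips
m=masks(im)
for k,(x0,y0,x1,y1) in dict(red=(290,98,308,118),blue=(290,138,334,158),black=(290,176,308,194)).items():
    v,u=np.nonzero(m[k][y0:y1,x0:x1]); q=np.array([at_z(f,a+x0,b+y0,8) for a,b in zip(u,v)])
    (c,s,a)=cv2.minAreaRect(q[:,:2].astype(np.float32)); print(k,"zdepth",np.nanmedian(P[y0:y1,x0:x1][m[k][y0:y1,x0:x1]],0),"rect",np.round(c,1),np.round(s,1),round(a,1),cv2.boxPoints((c,s,a)).round(1).tolist())
cv2.imwrite("pics/w1c.png",cv2.resize(im[50:235,270:420,::-1],None,fx=3.2,fy=3.2,interpolation=cv2.INTER_CUBIC))
E
```

```text
scene0 red 312 z 84.0 mean [610.1  22.5] circ [611.   21.1] 28.0
scene0 black 323 z 99.1 mean [593.5 -85.1] circ [594.5 -87.8] 31.9
scene0 blue 252 z 59.0 mean [452.1  -4.6] circ [451.8  -5.3] 23.5
wrist1 red 1663 z 83.0 mean [612.9  23.5] circ [613.2  22.2] 28.0
wrist1 black 1803 z 98.2 mean [594.9 -81. ] circ [581.5 -64.8] 55.2
wrist1 blue 866 z 58.1 mean [455.6  -1.9] circ [455.2  -3. ] 22.4
side1 red 103 z 81.8 mean [608.9  15.8] circ [610.6  18. ] 27.6
side1 black 175 z 96.8 mean [591.1 -91.9] circ [594.4 -88.6] 31.8
side1 blue 100 z 56.4 mean [451.6 -11.3] circ [452.3  -8.1] 24.2
white 1168 66.05347352411724 [633.52283734 -37.82021546  65.89605532] (630.4551391601562, -41.831233978271484) 29.527175903320312
red zdepth [575.2104635   29.83091722   7.5643604 ] rect [574.4  29.5] [15.1 13.9] 83.3 [[566.5999755859375, 22.799999237060547], [580.5, 21.200000762939453], [582.2999877929688, 36.20000076293945], [568.4000244140625, 37.900001525878906]]
blue zdepth [586.49232462 -27.17617547   7.45519317] rect [585.8 -28.3] [18.6 53.1] 84.6 [[558.5, -35.0], [611.4000244140625, -40.0], [613.0999755859375, -21.5], [560.2999877929688, -16.5]]
black zdepth [560.30311182 -77.52527496   7.65356131] rect [560.1 -74.7] [21.5 17.3] 74.4 [[548.7999877929688, -82.80000305175781], [565.5, -87.4000015258789], [571.2999877929688, -66.69999694824219], [554.5999755859375, -62.0]]
```

View pics/w1c.png

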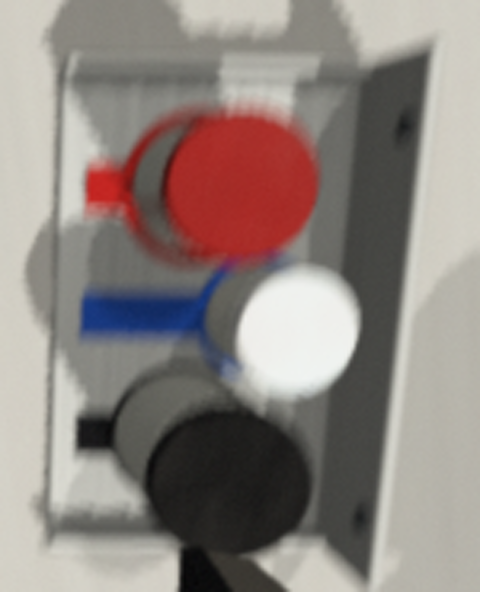

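```bash
python3 - <<'E'
from h import *
f=dict(np.load("pics/wrist1.npz")); g=dict(np.load("pics/scene0.npz"))
def px(c,s,x0,y0): return (c[0]+.5)/s-.5+x0,(c[1]+.5)/s-.5+y0
W=np.array([at_z(f,*px(c,3.2,270,50),8) for c in[(86,188),(82,313),(78,433)]])
# scene crop c0 x5.5 (200,140): tongue tips mid: red(302,411) blue(397,348) black(483,292)
S=np.array([at_z(g,*px(c,5.5,200,140),8) for c in[(302,411),(397,348),(483,292)]])
T=np.array([tri([(f,*px(a,3.2,270,50)),(g,*px(b,5.5,200,140))]) for a,b in zip([(86,188),(82,313),(78,433)],[(302,411),(397,348),(483,292)])])
print("tri",T.round(1).tolist())
for n,X in(("wrist",W),("scene",S)):
    d=X[0]-X[2];print(n,X[:,:2].round(1).tolist(),np.linalg.norm(d[:2]).round(1),"yaw",np.degrees(-np.arctan2(d[0],d[1])).round(2))
    y=np.radians(-8.7);ex=np.array([np.cos(y),np.sin(y)])
    ey=np.array([-ex[1],ex[0]]); c=X[:,:2].mean(0)+78*ex
    print(" pads red",(c-30*ex+55*ey).round(1),"blue",c.round(1),"black",(c-30*ex-55*ey).round(1))
# coaster via side and scene; mat
for n in("scene0","side1","wrist1"):
    h=dict(np.load(f"pics/{n}.npz"));m=masks(h["color"])["cork"];P=cloud(h)
    mm=m&(np.hypot(P[...,0]-466,P[...,1]+293)<70);t=P[mm]
    if len(t)>30: print(n,"coaster z",np.median(t[:,2]).round(1),cv2.minEnclosingCircle(t[:,:2].astype(np.float32)))
    mm=masks(h["color"])["green"]&(np.hypot(P[...,0]-470,P[...,1]-300)<140);t=P[mm]
    if len(t)>200: print(n,"mat z",np.median(t[:,2]).round(1),cv2.minAreaRect(t[:,:2].astype(np.float32)))
E
```

```text
tri [[566.0, 30.3, 8.7], [556.6, -23.2, 12.8], [548.5, -77.2, 12.8]]
wrist [[566.9, 30.9], [558.8, -22.6], [550.5, -77.1]] 109.2 yaw -8.68
 pads red [614.5  24.1] blue [635.8 -34.8] black [597.9 -84.6]
scene [[565.5, 29.4], [557.6, -28.0], [549.5, -82.5]] 113.0 yaw -8.16
 pads red [613.3  20.1] blue [634.6 -38.8] black [596.7 -88.6]
scene0 coaster z 7.0 ((466.20538330078125, -293.2685852050781), 45.378658294677734)
scene0 mat z 3.5 ((474.2108154296875, 300.6954650878906), (218.31361389160156, 128.93959045410156), 7.624489784240723)
side1 coaster z 4.4 ((471.7600402832031, -290.7007751464844), 46.41423416137695)
side1 mat z 1.1 ((472.86968994140625, 302.8895568847656), (214.05166625976562, 125.84489440917969), 8.381335258483887)
wrist1 coaster z 5.6 ((470.2376403808594, -288.8589782714844), 42.861473083496094)
```

```bash
python3 -m handwheel '0.7 0.287 0.426 0.667 0 0 0; 0.7 0.287 0.426 0.667 0 0 0; 0.7 0.287 0.426 0.667 0 0 0; 0.7 0.287 0.426 0.667 0 0 0; 0.7 0 0 0 0 0 0'
python3 - <<'E'
from rig import bot
import cv2
cv2.imwrite("pics/w2.png",bot.grab_frame("wrist")["color"][:,:,::-1])
E
```

```text
clock: 2.82
tool_pos: [610.8, 18.5, 156.6]
tcp_rot: [-0.002, 0.758, 0.652, -0.002]
ft_force: [0.0, -0.9, 0.6]
finger_gap: 78.3
grasp_force: 0.0
```

View pics/w2.png

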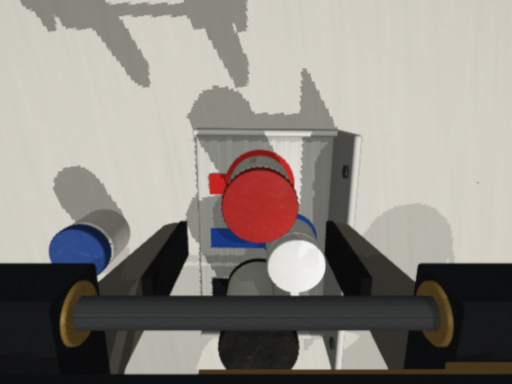

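The wrist view shows the red lid (260,204) centred between the finger pads (188 to 325), so I'll descend.

```bash
python3 -m handwheel '0.7 0.04 0 0.4 0 0 0; 0.7 0 0 0.4 0 0 0; 0.7 0 0 0.4 0 0 0; 0.7 0 0 0.35 0 0 0; 0.7 0 0 0.05 0 0 0'
python3 -m handwheel '0.2 0 0 0 0 0 0; -0.3 0 0 0 0 0 0; -0.3 0 0 0 0 0 0; -0.3 0 0 0 0 0 0'
```

```text
clock: 3.5
tool_pos: [611.6, 20.1, 65.0]
tcp_rot: [-0.0, 0.758, 0.652, -0.0]
ft_force: [0.0, 0.8, 0.3]
finger_gap: 78.0
grasp_force: 0.0
clock: 4.0
tool_pos: [613.1, 20.8, 65.7]
tcp_rot: [0.001, 0.758, 0.652, 0.001]
ft_force: [-1.4, -0.2, 7.6]
finger_gap: 55.0
grasp_force: 30.0
```

```bash
python3 -m handwheel '-0.3 0 0 -0.15 0 0 0; -0.3 0 0 -0.3 0 0 0; -0.3 0 0 -0.4 0 0 0; -0.3 0 0 -0.4 0 0 0; -0.3 0.1 -0.05 -0.15 0 0 0'
python3 -m handwheel '-0.3 0.4 -0.19 0 0 0 0; -0.3 0.5 -0.24 0 0 0 0; -0.3 0.6 -0.285 0 0 0 0; -0.3 0.6 -0.285 0 0 0 0; -0.3 0.6 -0.285 0 0 0 0'
python3 -m handwheel '-0.3 0.6 -0.285 0 0 0 0; -0.3 0.5 -0.24 0 0 0 0; -0.3 0.4 -0.19 0 0 0 0; -0.3 0.23 -0.11 0.1 0 0 0; -0.3 0 0 0.3 0 0 0'
```

```text
clock: 4.62
tool_pos: [611.4, 27.2, 151.0]
tcp_rot: [0.001, 0.758, 0.652, 0.001]
ft_force: [0.2, 1.5, -0.8]
finger_gap: 54.8
grasp_force: 30.0
clock: 5.25
tool_pos: [557.3, 200.3, 148.5]
tcp_rot: [-0.0, 0.758, 0.652, -0.0]
ft_force: [0.8, 0.1, -1.2]
finger_gap: 54.6
grasp_force: 30.0
clock: 5.88
tool_pos: [524.9, 309.8, 124.3]
tcp_rot: [0.0, 0.758, 0.653, 0.001]
ft_force: [-0.7, -0.4, -0.5]
finger_gap: 54.8
grasp_force: 30.0
```

```bash
python3 -m handwheel '-0.3 0 0 0.35 0 0 0; -0.3 0 0 0.3 0 0 0; -0.3 0 0 0.2 0 0 0; -0.3 0 0 0.1 0 0 0; -0.3 0 0 0.04 0 0 0'
python3 -m handwheel '-0.3 0 0 0.01 0 0 0; -0.3 0 0 0 0 0 0'
```

```text
clock: 6.5
tool_pos: [524.9, 308.8, 64.9]
tcp_rot: [-0.0, 0.758, 0.652, -0.0]
ft_force: [-0.1, 0.2, -0.1]
finger_gap: 54.7
grasp_force: 30.0
clock: 6.75
tool_pos: [525.1, 309.1, 65.0]
tcp_rot: [0.0, 0.758, 0.652, 0.0]
ft_force: [-0.2, 0.2, -0.3]
finger_gap: 55.0
grasp_force: 30.0
```

```bash
python3 -m handwheel '-0.3 0 0 0.03 0 0 0; -0.3 0 0 0.02 0 0 0' | grep -E 'tool|ft'; python3 -m handwheel '-0.3 0 0 0.015 0 0 0; -0.3 0 0 0 0 0 0'| grep -E 'tool|ft'
```

```text
tool_pos: [524.8, 309.0, 61.6]
ft_force: [-0.7, 0.6, -1.1]
tool_pos: [524.8, 308.9, 60.7]
ft_force: [0.4, -0.1, 1.3]
```

```bash
python3 -m handwheel '-0.3 0 0 0.01 0 0 0; -0.3 0 0 0 0 0 0' | grep -E 'tool|ft'; python3 -m handwheel '-0.3 0 0 0.01 0 0 0; -0.3 0 0 0 0 0 0'| grep -E 'tool|ft'
```

```text
tool_pos: [524.8, 309.0, 60.6]
ft_force: [-1.7, -1.7, 8.1]
tool_pos: [524.9, 309.0, 60.6]
ft_force: [-4.1, -1.3, 12.5]
```

```bash
python3 -m handwheel '0 0 0 -0.02 0 0 0; 0.75 0 0 0 0 0 0; 0.75 0 0 0 0 0 0; 0.75 0 0 -0.5 0 0 0; 0.75 0 0 -0.9 0 0 0' | grep -E 'tool|ft|gap'
python3 -m handwheel '0.75 -0.5 0.16 -0.5 0 0 0; 0.75 -0.75 0.25 0 0 0 0; 0.75 -0.75 0.25 0 0 0 0; 0.75 -0.75 0.25 0 0 0 0; 0.75 -0.75 0.25 0 0 0 0' | grep -E 'tool|ft|gap'
python3 -m handwheel '0.75 -0.75 0.25 0 0 0 0; 0.75 -0.75 0.25 0 0 0 0; 0.75 -0.75 0.25 0 0 0 0; 0.75 -0.61 0.23 0 0 0 0; 0.75 0 0 0 0 0 0' | grep -E 'tool|ft|gap'
```

```text
tool_pos: [523.5, 308.1, 143.4]
ft_force: [-0.1, 0.9, 0.3]
finger_gap: 80.2
tool_pos: [562.5, 89.4, 174.6]
ft_force: [-0.6, -0.2, 0.5]
finger_gap: 80.6
tool_pos: [595.2, -90.0, 174.4]
ft_force: [0.6, 0.4, 0.3]
finger_gap: 80.4
```

```bash
python3 -m handwheel '0.75 0.035 0.02 0.4 0 0 0; 0.75 0 0 0.45 0 0 0; 0.75 0 0 0.45 0 0 0; 0.75 0 0 0.35 0 0 0; 0.75 0 0 0.05 0 0 0'| grep -E 'tool|ft|gap'
python3 -m handwheel '0.3 0 0 0 0 0 0; -0.2 0 0 0 0 0 0; -0.2 0 0 0 0 0 0; -0.2 0 0 0 0 0 0'
```

```text
tool_pos: [595.1, -84.5, 71.1]
ft_force: [-0.2, -0.5, -0.5]
finger_gap: 80.0
clock: 10.75
tool_pos: [597.0, -85.6, 73.6]
tcp_rot: [0.0, 0.758, 0.652, 0.001]
ft_force: [-1.2, 1.8, 6.6]
finger_gap: 60.5
grasp_force: 30.0
```

```bash
python3 -m handwheel '-0.2 0 0 -0.15 0 0 0; -0.2 0 0 -0.35 0 0 0; -0.2 0 0 -0.45 0 0 0; -0.2 0 0 -0.4 0 0 0; -0.2 0.15 -0.1 -0.15 0 0 0'| grep -E 'tool|ft|gap'
python3 -m handwheel '-0.2 0.4 -0.26 0 0 0 0; -0.2 0.6 -0.4 0 0 0 0; -0.2 0.6 -0.4 0 0 0 0; -0.2 0.6 -0.4 0 0 0 0; -0.2 0.6 -0.4 0 0 0 0'| grep -E 'tool|ft|gap'
python3 -m handwheel '-0.2 0.6 -0.4 0 0 0 0; -0.2 0.6 -0.4 0 0 0 0; -0.2 0.6 -0.4 0 0 0 0; -0.2 0.6 -0.4 0 0 0 0; -0.2 0.35 -0.2 0 0 0 0'| grep -E 'tool|ft|gap'
```

```text
tool_pos: [592.5, -76.2, 164.3]
ft_force: [-0.1, -0.5, -1.8]
finger_gap: 60.5
tool_pos: [504.8, 108.2, 162.1]
ft_force: [0.5, 0.6, -1.4]
finger_gap: 60.4
tool_pos: [422.3, 287.6, 162.1]
ft_force: [-0.1, -0.5, -0.6]
finger_gap: 60.4
```

```bash
python3 -m handwheel '-0.2 0.1 -0.06 0.3 0 0 0; -0.2 0 0 0.4 0 0 0; -0.2 0 0 0.4 0 0 0; -0.2 0 0 0.3 0 0 0; -0.2 0 0 0.1 0 0 0'| grep -E 'tool|ft|gap'
python3 -m handwheel '-0.2 0 0 0.02 0 0 0; -0.2 0 0 0 0 0 0'| grep -E 'tool|ft|gap'
```

```text
tool_pos: [420.2, 292.1, 71.3]
ft_force: [0.5, -0.0, -1.0]
finger_gap: 60.4
tool_pos: [421.8, 292.9, 71.9]
ft_force: [0.3, 0.3, -0.2]
finger_gap: 60.5
```

```bash
python3 -m handwheel '-0.2 0 0 0.03 0 0 0; -0.2 0 0 0.015 0 0 0'| grep -E 'tool|ft'; python3 -m handwheel '-0.2 0 0 0.015 0 0 0; -0.2 0 0 0 0 0 0'| grep -E 'tool|ft';  python3 -m handwheel '-0.2 0 0 0.01 0 0 0; -0.2 0 0 0 0 0 0'| grep -E 'tool|ft'
```

```text
tool_pos: [421.8, 292.7, 69.0]
ft_force: [-0.1, 0.7, -0.8]
tool_pos: [421.8, 292.7, 68.6]
ft_force: [-2.7, -2.4, 9.1]
tool_pos: [421.8, 292.7, 68.5]
ft_force: [-4.1, -1.8, 17.1]
```

```bash
python3 -m handwheel '0 0 0 -0.03 0 0 0; 0.75 0 0 0 0 0 0; 0.75 0 0 0 0 0 0; 0.75 0 0 -0.5 0 0 0; 0.75 0 0 -0.9 0 0 0' | grep -E 'tool|ft|gap'
python3 -m handwheel '0.75 0 0 -0.4 0 0 -0.0555; 0.75 0 0 -0.2 0 0 -0.0555; 0.75 0 0 0 0 0 -0.0555; 0.75 0 0 0 0 0 -0.0555; 0.75 0 0 0 0 0 -0.0555' | grep -E 'tool|ft|gap'
python3 -m handwheel '0.75 0 0 0 0 0 -0.0555; 0.75 0 0 0 0 0 -0.0555; 0.75 0 0 0 0 0 -0.0555; 0.75 0 0 0 0 0 -0.0555;0.75 0 0 0 0 0 0' | grep -E 'tool|rot|gap'
```

```text
tool_pos: [420.4, 291.8, 152.2]
ft_force: [0.8, 0.5, 0.5]
finger_gap: 80.5
tool_pos: [421.6, 292.5, 188.9]
ft_force: [0.1, 0.2, 0.6]
finger_gap: 80.4
tool_pos: [421.6, 292.6, 188.8]
tcp_rot: [-0.0, 0.076, 0.997, -0.0]
finger_gap: 80.6
```

```bash
python3 -m handwheel '0.75 -0.48 -0.545 0 0 0 0; 0.75 -0.48 -0.545 0 0 0 0; 0.75 -0.48 -0.545 0 0 0 0; 0.75 -0.48 -0.545 0 0 0 0; 0.75 -0.48 -0.545 0 0 0 0' | grep -E 'tool|ft|gap'
python3 -m handwheel '0.75 -0.48 -0.545 0 0 0 0; 0.75 -0.48 -0.545 0 0 0 0; 0.75 -0.48 -0.545 0 0 0 0; 0.75 -0.48 -0.545 0 0 0 0;0.75 0 0 0 0 0 0' | grep -E 'tool|rot|gap'
python3 - <<'E'
from rig import bot
from h import *
f=bot.grab_frame("wrist");np.savez("pics/wrist3.npz",**f);a=f["color"][:,:,::-1];cv2.imwrite("pics/w3.png",a)
s=bot.grab_frame("scene");np.savez("pics/scene3.npz",**s)
print(bot.get_obs()["tool_pos"])
E
```

```text
tool_pos: [540.0, 108.0, 189.0]
ft_force: [-0.3, 0.1, -0.4]
finger_gap: 80.5
tool_pos: [634.7, -39.8, 188.6]
tcp_rot: [0.0, 0.079, 0.997, -0.0]
finger_gap: 80.4
[633.0706735  -37.42090013 188.50107239]
```

View pics/w3.png

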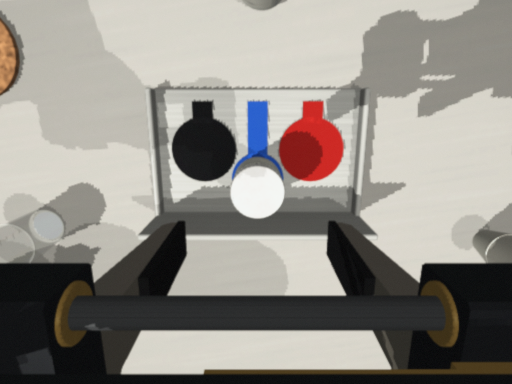

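White is still in place: its lid is at (257,192), centred between the pads (185 to 328). The red disc (311,148) and black disc (204,148) are clear. I'll measure the disc centres here while I take the white jar.

```bash
cat > pads.py <<'E'
from h import *
f=dict(np.load("pics/wrist3.npz")); m=masks(f["color"])
for k,(x0,y0,x1,y1) in dict(red=(275,95,347,185),black=(168,95,240,185)).items():
    mm=np.zeros(m[k].shape,np.uint8);mm[y0:y1,x0:x1]=m[k][y0:y1,x0:x1]
    if k=="red":
        h=cv2.cvtColor(f["color"],cv2.COLOR_RGB2HSV);mm[y0:y1,x0:x1]=((h[...,1]>120)&((h[...,0]<10)|(h[...,0]>170)))[y0:y1,x0:x1]
    v,u=np.nonzero(mm);q=np.array([at_z(f,a,b,8)[:2] for a,b in zip(u,v)])
    # disc part: max inscribed circle on world raster
    g=np.zeros((400,400),np.uint8);o=q.mean(0);w=((q-o)*2+200)
    hull=cv2.convexHull(w.astype(np.float32))
    M=cv2.distanceTransform(cv2.morphologyEx(cv2.warpPerspective(mm*255,cv2.findHomography(np.c_[u,v].astype(float)[::7],w[::7])[0],(400,400)),cv2.MORPH_CLOSE,np.ones((15,15))),cv2.DIST_L2,5)
    y,x=np.unravel_index(M.argmax(),M.shape);ys,xs=np.nonzero(M>M.max()-1)
    print(k,"centre",((np.array([xs.mean(),ys.mean()])-200)/2+o).round(1),"r",M.max()/2)
P=cloud(f);w=(P[...,2]>62)&(P[...,2]<70)&(np.hypot(P[...,0]-634,P[...,1]+38)<30)
t=P[w];print("white",np.median(t[:,2]),t.mean(0),cv2.minEnclosingCircle(t[:,:2].astype(np.float32)))
s=dict(np.load("pics/scene3.npz"));P=cloud(s)
for n,c,z in(("red",(525,309),79),("black",(422,293),93)):
    w=(abs(P[...,2]-z)<5)&(np.hypot(P[...,0]-c[0],P[...,1]-c[1])<45);t=P[w]
    print(n,len(t),cv2.minEnclosingCircle(t[:,:2].astype(np.float32)) if len(t) else 0)
E
python3 pads.py
```

```text
red centre [612.6  20.5] r 32.35504
black centre [595.3 -87.5] r 31.855043
white 66.03585623672967 [633.04702735 -38.34596067  65.98347668] ((633.9017944335938, -38.52928924560547), 24.2552490234375)
red 678 ((523.2684936523438, 308.130126953125), 28.488357543945312)
black 1003 ((420.09027099609375, 289.7803955078125), 31.303804397583008)
```

```bash
python3 -m handwheel '0.75 0 0 0.4 0 0 0; 0.75 0 0 0.5 0 0 0; 0.75 0 0 0.5 0 0 0; 0.75 0 0 0.5 0 0 0; 0.75 0 0 0.35 0 0 0' | grep -E 'tool|ft|gap'
```

```text
tool_pos: [632.4, -36.1, 52.8]
ft_force: [0.2, 0.1, 0.4]
finger_gap: 80.3
```

```bash
python3 -m handwheel '0.3 -0.01 0 0.03 0 0 0; -0.3 0 0 0 0 0 0; -0.5 0 0 0 0 0 0; -0.5 0 0 0 0 0 0; -0.5 0 0 0 0 0 0'
```

```text
clock: 18.73
tool_pos: [634.8, -37.6, 53.2]
tcp_rot: [0.001, 0.076, 0.997, 0.0]
ft_force: [-1.9, 0.0, 6.1]
finger_gap: 47.3
grasp_force: 30.0
```

```bash
python3 -m handwheel '-0.5 0 0 -0.15 0 0 0; -0.5 0 0 -0.35 0 0 0; -0.5 0 0 -0.45 0 0 0; -0.5 0 0 -0.45 0 0 0; -0.5 0 -0.1 -0.25 0 0 0'| grep -E 'tool|ft|gap'
python3 -m handwheel '-0.5 0.05 -0.35 0 0 0 0; -0.5 0.1 -0.6 0 0 0 0; -0.5 0.1 -0.6 0 0 0 0; -0.5 0.1 -0.6 0 0 0 0; -0.5 0.1 -0.6 0 0 0 0'| grep -E 'tool|ft|gap'
python3 -m handwheel '-0.5 0.1 -0.6 0 0 0 0; -0.5 0.1 -0.6 0 0 0 0; -0.5 0.1 -0.35 0 0 0 0; -0.5 0.05 -0.15 0 0 0 0; -0.5 0 0 0 0 0 0'| grep -E 'tool|ft|gap'
python3 - <<'E'
from rig import bot
from h import *
f=bot.grab_frame("wrist");np.savez("pics/wrist4.npz",**f);cv2.imwrite("pics/w4.png",f["color"][:,:,::-1]);P=cloud(f)
t=P[masks(f["color"])["cork"]&(np.hypot(P[...,0]-466,P[...,1]+293)<70)]
print(bot.get_obs()["tool_pos"],len(t),np.median(t[:,2]),cv2.minEnclosingCircle(t[:,:2].astype(np.float32)))
E
```

```text
tool_pos: [634.0, -43.4, 153.9]
ft_force: [-1.2, -0.5, -2.4]
finger_gap: 47.0
tool_pos: [579.7, -204.5, 150.0]
ft_force: [-0.4, -0.1, -1.4]
finger_gap: 47.1
tool_pos: [545.1, -300.1, 150.9]
ft_force: [0.6, -0.2, -1.1]
finger_gap: 47.2
[ 545.4774812  -299.61253139  151.01717435] 8210 5.664216273611572 ((467.9848327636719, -292.6905517578125), 45.023193359375)
```

View pics/w4.png

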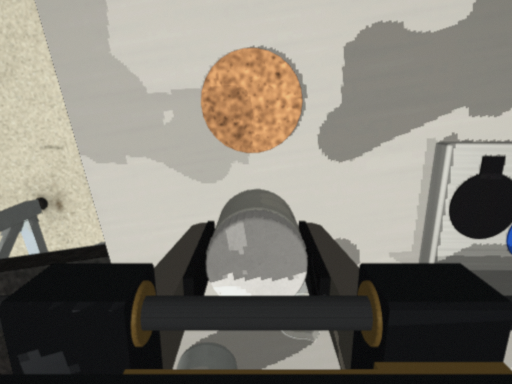

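The full coaster is visible at (251,100), which puts it at (468.0, −292.7), radius 45 and z 5.7. All of that is consistent. I'll place the white jar there.

```bash
python3 -m handwheel '-0.5 0.3 -0.02 0 0 0 0; -0.5 0.4 -0.02 0 0 0 0; -0.5 0.4 -0.02 0.1 0 0 0; -0.5 0.19 -0.02 0.3 0 0 0; -0.5 0 0 0.4 0 0 0'| grep -E 'tool|ft|gap'
python3 -m handwheel '-0.5 0 0 0.35 0 0 0; -0.5 0 0 0.25 0 0 0; -0.5 0 0 0.12 0 0 0; -0.5 0 0 0.03 0 0 0; -0.5 0 0 0 0 0 0'| grep -E 'tool|ft|gap'
```

```text
tool_pos: [467.0, -292.3, 103.4]
ft_force: [0.3, -0.4, -2.1]
finger_gap: 46.9
tool_pos: [468.6, -293.3, 58.6]
ft_force: [0.6, 0.5, -0.9]
finger_gap: 47.2
```

```bash
python3 -m handwheel '-0.5 -0.01 0 0.07 0 0 0; -0.5 0 0 0.03 0 0 0; -0.5 0 0 0 0 0 0'| grep -E 'tool|ft'; python3 -m handwheel '-0.5 0 0 0.015 0 0 0; -0.5 0 0 0 0 0 0'| grep -E 'tool|ft'; python3 -m handwheel '-0.5 0 0 0.01 0 0 0; -0.5 0 0 0 0 0 0'| grep -E 'tool|ft'
```

```text
tool_pos: [468.8, -293.3, 52.1]
ft_force: [-0.6, 0.6, -1.1]
tool_pos: [469.0, -293.4, 51.4]
ft_force: [-0.4, -1.0, -1.7]
tool_pos: [469.0, -293.4, 51.3]
ft_force: [-1.5, 0.4, 6.0]
```

```bash
python3 -m handwheel '0.2 0 0 -0.01 0 0 0; 0.7 0 0 0 0 0 0; 0.7 0 0 0 0 0 0; 0.7 0 0 -0.5 0 0 0; 0.7 0 0 -0.8 0 0 0' | grep -E 'tool|ft|gap'
python3 -m handwheel '0.7 0.1 0.4 -0.4 0 0 0; 0.7 0.12 0.65 0 0 0 0; 0.7 0.12 0.65 0 0 0 0; 0.7 0.12 0.65 0 0 0 0; 0.7 0.12 0.65 0 0 0 0' | grep -E 'tool|ft|gap'
python3 -m handwheel '0.7 0.12 0.65 0 0 0 0; 0.7 0.12 0.6 0 0 0 0; 0.7 0.12 0.35 0 0 0 0; 0.7 0.03 0.11 0 0 0 0; 0.7 0 0 0 0 0 0' | grep -E 'tool|ft|gap'
python3 - <<'E'
from rig import bot
from h import *
f=bot.grab_frame("wrist");P=cloud(f)
t=P[(np.hypot(P[...,0]-454,P[...,1]+5)<32)&(abs(P[...,2]-58)<5)]
print(bot.get_obs()["tool_pos"],len(t),np.median(t[:,2]),t.mean(0),cv2.minEnclosingCircle(t[:,:2].astype(np.float32)))
E
```

```text
tool_pos: [467.9, -292.6, 128.8]
ft_force: [0.9, -0.2, 0.2]
finger_gap: 78.3
tool_pos: [461.5, -108.9, 153.4]
ft_force: [1.2, 0.4, 0.3]
finger_gap: 78.0
tool_pos: [454.0, -5.2, 153.3]
ft_force: [-0.7, 0.2, 0.7]
finger_gap: 78.0
[454.14959343  -5.58110829 153.35531313] 2776 58.01555356227463 [452.00760572  -5.55308163  57.97839416] ((453.0618896484375, -5.843876361846924), 24.457164764404297)
```

```bash
python3 -m handwheel '0.7 0.015 0 0.4 0 0 0; 0.7 0 0 0.5 0 0 0; 0.7 0 0 0.45 0 0 0; 0.7 0 0 0.35 0 0 0; 0.7 0 0 0.08 0 0 0' | grep -E 'tool|ft|gap'
python3 -m handwheel '0.3 0 0 0 0 0 0; -0.3 0 0 0 0 0 0; -0.5 0 0 0 0 0 0; -0.5 0 0 0 0 0 0; -0.5 0 0 0 0 0 0'| grep -E 'tool|ft|gap'
```

```text
tool_pos: [452.3, -5.9, 45.4]
ft_force: [-0.4, 0.5, -0.5]
finger_gap: 78.1
tool_pos: [453.5, -5.1, 47.1]
ft_force: [-2.0, -1.2, 6.7]
finger_gap: 46.5
```

```bash
python3 -m handwheel '-0.5 0 0 -0.15 0 0 0; -0.5 0 0 -0.35 0 0 0; -0.5 0 0 -0.35 0 0 0; -0.5 -0.1 0 -0.15 0 0 0; -0.5 -0.35 -0.01 0 0 0 0'| grep -E 'tool|ft|gap'
python3 -m handwheel '-0.5 -0.45 -0.01 0 0 0 0; -0.5 -0.45 -0.01 0 0 0 0; -0.5 -0.45 -0.02 0 0 0 0; -0.5 -0.45 -0.02 0 0 0 0; -0.5 -0.45 -0.01 0 0 0 0'| grep -E 'tool|ft|gap'
python3 -m handwheel '-0.5 -0.3 0 0 0 0 0; -0.5 -0.07 0 0.1 0 0 0; -0.5 0 0 0.25 0 0 0; -0.5 0 0 0.2 0 0 0; -0.5 0 0 0.1 0 0 0'| grep -E 'tool|ft|gap'
```

```text
tool_pos: [479.8, -9.6, 107.3]
ft_force: [0.5, -1.0, 0.2]
finger_gap: 46.4
tool_pos: [613.4, -34.4, 106.1]
ft_force: [0.0, 0.3, -0.8]
finger_gap: 46.6
tool_pos: [633.1, -37.4, 66.0]
ft_force: [-0.3, 0.3, -0.1]
finger_gap: 46.1
```

```bash
python3 -m handwheel '-0.5 -0.01 -0.005 0.1 0 0 0; -0.5 0 0 0.03 0 0 0; -0.5 0 0 0 0 0 0'| grep -E 'tool|ft'; python3 -m handwheel '-0.5 0 0 0.02 0 0 0; -0.5 0 0 0 0 0 0'| grep -E 'tool|ft'; python3 -m handwheel '-0.5 0 0 0.015 0 0 0; -0.5 0 0 0 0 0 0'| grep -E 'tool|ft'
```

```text
tool_pos: [635.1, -37.9, 59.8]
ft_force: [1.4, 0.1, -0.5]
tool_pos: [635.0, -37.9, 58.7]
ft_force: [-0.4, -0.4, -1.3]
tool_pos: [634.9, -37.9, 57.6]
ft_force: [-0.1, -0.1, -0.3]
```

```bash
python3 -m handwheel '-0.5 0 0 0.02 0 0 0; -0.5 0 0 0 0 0 0'| grep -E 'tool|ft'; python3 -m handwheel '-0.5 0 0 0.015 0 0 0; -0.5 0 0 0 0 0 0'| grep -E 'tool|ft'; python3 -m handwheel '-0.5 0 0 0.01 0 0 0; -0.5 0 0 0 0 0 0'| grep -E 'tool|ft'
```

```text
tool_pos: [634.9, -37.9, 56.3]
ft_force: [-0.3, 0.5, -0.5]
tool_pos: [634.9, -37.9, 55.4]
ft_force: [0.1, -0.3, -1.8]
tool_pos: [635.0, -37.9, 55.2]
ft_force: [-1.6, 1.0, 3.6]
```

```bash
python3 -m handwheel '0.2 0 0 -0.01 0 0 0; 0.7 0 0 0 0 0 0; 0.7 0 0 0 0 0 0; 0.7 0 0 -0.5 0 0 0; 0.7 0 0 -0.9 0 0 0' | grep -E 'tool|gap'
python3 -m handwheel '0.7 0 0 -0.5 0 0 0; 0.7 0 0 -0.2 0 0 0; 0.7 0 0 0 0 0 0'| grep -E 'tool|gap'
python3 - <<'E'
from rig import bot
from h import *
f=bot.grab_frame("wrist");P=cloud(f)
t=P[(np.hypot(P[...,0]-634,P[...,1]+38)<32)&(abs(P[...,2]-66)<4)]
print(len(t),np.median(t[:,2]),cv2.minEnclosingCircle(t[:,:2].astype(np.float32)))
E
python3 -m handwheel '0.7 0 0 0 0 0 0.0555; 0.7 0 0 0 0 0 0.0555; 0.7 0 0 0 0 0 0.0555; 0.7 0 0 0 0 0 0.0555; 0.7 0 0 0 0 0 0.0555' | grep -E 'tool|gap'
python3 -m handwheel '0.7 0 0 0 0 0 0.0555; 0.7 0 0 0 0 0 0.0555; 0.7 0 0 0 0 0 0.0555; 0.7 0 0 0 0 0 0.0555;0.7 0 0 0 0 0 0' | grep -E 'tool|rot'
```

```text
tool_pos: [633.4, -37.8, 138.4]
finger_gap: 78.1
tool_pos: [635.0, -37.9, 181.6]
finger_gap: 78.2
2387 66.07648361030692 ((634.3900146484375, -37.21288299560547), 24.273303985595703)
tool_pos: [633.9, -37.9, 179.2]
finger_gap: 78.4
tool_pos: [634.0, -37.8, 179.6]
tcp_rot: [-0.001, 0.758, 0.653, -0.001]
```

```bash
python3 -m handwheel '0.7 0.4 -0.2 0 0 0 0; 0.7 0.7 -0.34 0 0 0 0; 0.7 0.7 -0.34 0 0 0 0; 0.7 0.7 -0.34 0 0 0 0; 0.7 0.7 -0.34 0 0 0 0' | grep -E 'tool|gap'
python3 -m handwheel '0.7 0.7 -0.34 0 0 0 0; 0.7 0.7 -0.34 0 0 0 0; 0.7 0.6 -0.3 0 0 0 0; 0.7 0.245 -0.12 0.2 0 0 0; 0.7 0 0 0 0 0 0' | grep -E 'tool|gap'
python3 - <<'E'
from rig import bot
from h import *
f=bot.grab_frame("wrist");P=cloud(f)
t=P[(np.hypot(P[...,0]-525,P[...,1]-309)<38)&(abs(P[...,2]-79)<4)]
print(bot.get_obs()["tool_pos"],len(t),np.median(t[:,2]),cv2.minEnclosingCircle(t[:,:2].astype(np.float32)))
t=P[(np.hypot(P[...,0]-422,P[...,1]-292)<40)&(abs(P[...,2]-93)<4)]
print(len(t),len(t) and cv2.minEnclosingCircle(t[:,:2].astype(np.float32)))
E
```

```text
tool_pos: [570.0, 167.1, 180.5]
finger_gap: 77.8
tool_pos: [524.7, 308.7, 167.5]
finger_gap: 77.8
[525.28541679 308.08109605 168.16872117] 3922 78.1673028630279 ((525.0125122070312, 309.4992980957031), 28.394695281982422)
2910 ((421.6905212402344, 291.9296569824219), 31.183860778808594)
```

```bash
python3 -m handwheel '0.7 0.01 0 0.4 0 0 0; 0.7 0 0 0.5 0 0 0; 0.7 0 0 0.45 0 0 0; 0.7 0 0 0.35 0 0 0; 0.7 0 0 0.05 0 0 0' | grep -E 'tool|ft|gap'
python3 -m handwheel '0.2 0 0 0 0 0 0; -0.3 0 0 0 0 0 0; -0.3 0 0 0 0 0 0; -0.3 0 0 0 0 0 0'| grep -E 'tool|ft|gap'
```

```text
tool_pos: [525.6, 307.5, 63.1]
ft_force: [0.3, 0.1, 0.2]
finger_gap: 77.9
tool_pos: [526.5, 309.8, 65.5]
ft_force: [-0.5, -1.4, 6.0]
finger_gap: 54.9
```

```bash
python3 -m handwheel '-0.3 0 0 -0.15 0 0 0; -0.3 0 0 -0.35 0 0 0; -0.3 0 0 -0.45 0 0 0; -0.3 0 0 -0.4 0 0 0; -0.3 -0.1 0.05 -0.15 0 0 0'| grep -E 'tool|gap'
python3 -m handwheel '-0.3 -0.4 0.19 0 0 0 0; -0.3 -0.55 0.26 0 0 0 0; -0.3 -0.6 0.28 0 0 0 0; -0.3 -0.6 0.28 0 0 0 0; -0.3 -0.6 0.28 0 0 0 0'| grep -E 'tool|gap'
python3 -m handwheel '-0.3 -0.6 0.28 0 0 0 0; -0.3 -0.5 0.24 0 0 0 0; -0.3 -0.4 0.19 0 0 0 0; -0.3 -0.2 0.09 0 0 0 0; -0.3 0 0 0 0 0 0'| grep -E 'tool|gap'
```

```text
tool_pos: [528.6, 303.6, 156.3]
finger_gap: 55.0
tool_pos: [579.8, 126.8, 154.0]
finger_gap: 55.0
tool_pos: [612.0, 19.9, 154.1]
finger_gap: 55.1
```

```bash
python3 -m handwheel '-0.3 0.02 0.013 0.2 0 0 0; -0.3 0 0 0.4 0 0 0; -0.3 0 0 0.35 0 0 0; -0.3 0 0 0.25 0 0 0; -0.3 0 0 0.13 0 0 0'| grep -E 'tool|ft'
python3 -m handwheel '-0.3 0 0 0 0 0 0; -0.3 0 0 0 0 0 0'| grep -E 'tool|ft'
```

```text
tool_pos: [612.6, 22.1, 73.5]
ft_force: [0.4, -0.3, 0.1]
tool_pos: [613.7, 21.6, 75.3]
ft_force: [0.2, -0.0, -1.6]
```

```bash
python3 -m handwheel '-0.3 -0.01 -0.01 0.05 0 0 0; -0.3 0 0 0.015 0 0 0; -0.3 0 0 0 0 0 0'| grep -E 'tool|ft'; python3 -m handwheel '-0.3 0 0 0.015 0 0 0; -0.3 0 0 0 0 0 0'| grep -E 'tool|ft';  python3 -m handwheel '-0.3 0 0 0.01 0 0 0; -0.3 0 0 0 0 0 0'| grep -E 'tool|ft'
```

```text
tool_pos: [612.5, 20.9, 70.9]
ft_force: [0.4, 1.5, -0.1]
tool_pos: [612.6, 20.9, 70.5]
ft_force: [-1.9, -0.6, 4.8]
tool_pos: [612.6, 20.9, 70.5]
ft_force: [-3.5, -0.2, 11.3]
```

```bash
python3 -m handwheel '0 0 0 -0.02 0 0 0; 0.75 0 0 0 0 0 0; 0.75 0 0 0 0 0 0; 0.75 0 0 -0.5 0 0 0; 0.75 0 0 -0.9 0 0 0' | grep -E 'tool|gap'
python3 -m handwheel '0.75 0.3 -0.3 -0.4 0 0 0; 0.75 0.5 -0.48 0 0 0 0; 0.75 0.5 -0.48 0 0 0 0; 0.75 0.5 -0.48 0 0 0 0; 0.75 0.5 -0.48 0 0 0 0' | grep -E 'tool|gap'
python3 -m handwheel '0.75 0.5 -0.48 0 0 0 0; 0.75 0.5 -0.48 0 0 0 0; 0.75 0.5 -0.45 0 0 0 0; 0.75 0.2 -0.19 0 0 0 0; 0.75 0 0 0 0 0 0' | grep -E 'tool|gap'
```

```text
tool_pos: [611.0, 21.0, 153.4]
finger_gap: 80.3
tool_pos: [500.5, 178.3, 178.5]
finger_gap: 80.4
tool_pos: [421.4, 292.9, 178.5]
finger_gap: 80.6
```

```bash
python3 -m handwheel '0.75 -0.01 0 0.4 0 0 0; 0.75 0 0 0.5 0 0 0; 0.75 0 0 0.45 0 0 0; 0.75 0 0 0.35 0 0 0; 0.75 0 0 0.07 0 0 0' | grep -E 'tool|ft|gap'
python3 -m handwheel '0.3 0 0 0 0 0 0; -0.2 0 0 0 0 0 0; -0.2 0 0 0 0 0 0; -0.2 0 0 0 0 0 0'| grep -E 'tool|ft|gap'
```

```text
tool_pos: [421.6, 290.4, 71.1]
ft_force: [-0.1, -0.3, 0.3]
finger_gap: 80.3
tool_pos: [422.1, 292.1, 73.1]
ft_force: [-0.1, -2.3, 6.3]
finger_gap: 60.5
```

```bash
python3 -m handwheel '-0.2 0 0 -0.15 0 0 0; -0.2 0 0 -0.4 0 0 0; -0.2 0 0 -0.5 0 0 0; -0.2 0 0 -0.45 0 0 0; -0.2 -0.15 0.1 -0.15 0 0 0'| grep -E 'tool|gap'
python3 -m handwheel '-0.2 -0.4 0.26 0 0 0 0; -0.2 -0.6 0.393 0 0 0 0; -0.2 -0.6 0.393 0 0 0 0; -0.2 -0.6 0.393 0 0 0 0; -0.2 -0.6 0.393 0 0 0 0'| grep -E 'tool|gap'
python3 -m handwheel '-0.2 -0.6 0.393 0 0 0 0; -0.2 -0.6 0.393 0 0 0 0; -0.2 -0.6 0.393 0 0 0 0; -0.2 -0.5 0.33 0 0 0 0; -0.2 -0.35 0.22 0 0 0 0'| grep -E 'tool|gap'
python3 -m handwheel '-0.2 -0.22 0.15 0 0 0 0; -0.2 0 0 0 0 0 0'| grep -E 'tool|gap'
```

```text
tool_pos: [426.7, 282.6, 173.1]
finger_gap: 60.0
tool_pos: [509.7, 97.6, 170.7]
finger_gap: 60.8
tool_pos: [588.5, -75.0, 170.6]
finger_gap: 60.6
tool_pos: [595.6, -87.9, 171.0]
finger_gap: 60.4
```

```bash
python3 -m handwheel '-0.2 0.008 0.012 0.25 0 0 0; -0.2 0 0 0.45 0 0 0; -0.2 0 0 0.4 0 0 0; -0.2 0 0 0.25 0 0 0; -0.2 0 0 0.1 0 0 0'| grep -E 'tool|ft'
python3 -m handwheel '-0.2 0 0 0 0 0 0; -0.2 0 0 0 0 0 0'| grep -E 'tool|ft'
```

```text
tool_pos: [595.7, -86.4, 83.1]
ft_force: [-0.8, 0.9, -0.7]
tool_pos: [596.9, -87.1, 85.1]
ft_force: [1.1, -0.4, -1.9]
```

```bash
python3 -m handwheel '-0.2 0 -0.005 0.08 0 0 0; -0.2 0 0 0.02 0 0 0; -0.2 0 0 0 0 0 0'| grep -E 'tool|ft'; python3 -m handwheel '-0.2 0 0 0.015 0 0 0; -0.2 0 0 0 0 0 0'| grep -E 'tool|ft';  python3 -m handwheel '-0.2 0 0 0.01 0 0 0; -0.2 0 0 0 0 0 0'| grep -E 'tool|ft'
```

```text
tool_pos: [596.1, -87.1, 78.3]
ft_force: [-0.4, 0.6, -0.8]
tool_pos: [596.1, -87.2, 78.2]
ft_force: [-2.3, 0.0, 6.5]
tool_pos: [596.1, -87.2, 78.1]
ft_force: [-5.5, 0.4, 13.1]
```

```bash
python3 -m handwheel '0 0 0 -0.02 0 0 0; 0.75 0 0 0 0 0 0; 0.75 0 0 0 0 0 0; 0.75 0 0 -0.5 0 0 0; 0.75 0 0 -0.9 0 0 0' | grep -E 'tool|gap'
python3 -m handwheel '0.75 0 0 -0.7 0 0 0; 0.75 0.16 -0.43 -0.7 0 0 0; 0.75 0.16 -0.43 -0.7 0 0 0; 0.75 0.16 -0.43 -0.4 0 0 0; 0.75 0.16 -0.43 0 0 0 0' | grep -E 'tool|gap'
python3 -m handwheel '0.75 0 0 0 0 0 0; 0.75 0 0 0 0 0 0' | grep -E 'clock|tool'
python3 - <<'E'
from rig import bot
from h import *
T=dict(red=(612.8,20.8,84),black=(596,-88,98),blue=(634.2,-38,66),white=(468,-292.7,64),beaker=(635,-263,58))
ims=[]
for n in("scene","side","wrist"):
    f=bot.grab_frame(n);P=cloud(f);ims.append(f["color"][:,:,::-1])
    for k,(x,y,z) in T.items():
        t=P[(np.hypot(P[...,0]-x,P[...,1]-y)<36)&(abs(P[...,2]-z)<4)]
        if len(t)>40: c,r=cv2.minEnclosingCircle(t[:,:2].astype(np.float32));print(n,k,len(t),np.round(c,1),round(r,1))
cv2.imwrite("pics/end.png",cv2.resize(np.hstack([cv2.resize(ims[0][100:260,180:400],(440,320)),ims[1][100:290,200:420].repeat(1,0) if 0 else cv2.resize(ims[1][140:280,200:392],(440,320))]),(798,290)))
E
```

```text
tool_pos: [594.5, -86.9, 160.9]
finger_gap: 80.3
tool_pos: [500.0, -33.4, 314.1]
finger_gap: 80.3
clock: 46.18
tool_pos: [500.3, -33.9, 311.9]
scene red 325 [611.   19.6] 28.8
scene black 349 [593.7 -88.2] 31.8
scene blue 200 [638.8 -45.1] 32.9
scene white 182 [ 467.  -292.5] 24.5
side red 102 [607.7  17.7] 28.9
side black 166 [593.1 -88.4] 33.4
side white 204 [ 466.5 -294.1] 24.4
wrist red 1942 [612.3  20.6] 28.3
wrist black 1898 [595.8 -87.7] 31.3
wrist blue 1201 [628.9 -39.8] 30.4
wrist white 758 [ 469.2 -291.8] 24.4
```

View pics/end.png

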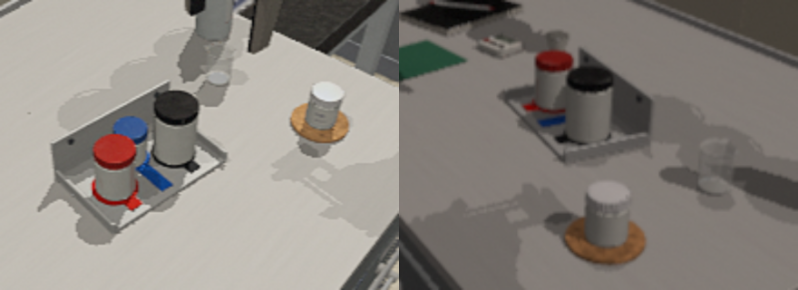

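The final views show all three coloured jars upright on their own discs, the white jar centred on the coaster and the beaker in place. Measured positions are within about 1–2 mm of the targets, so I'm handing in.

```bash
python3 -c "
from rig import bot
print(bot.sign_off())"
```

```text
the job is handed in; nothing more can be done
None
```

The job is handed in at about 46 s of the 128 s: the white jar is on the coaster, blue, red and black are on their own discs, all upright and within about 2 mm of centre by the camera, and the beaker was left alone.

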